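# Refit the top tier of an acrylic stand onto its three-stud hub

## Robot

A 6-joint arm with a two-finger parallel gripper is mounted at the origin on the work surface. World frame = base frame: x ahead of the robot, y to its left, z up, the work surface at z = 0. Lengths are in mm, angles in rad, forces in N, time in s.
With the tool pointing down it reaches from about 300 to 775 mm from the base axis. Payload 14.6 kg.
Tool frame: the origin (TCP) lies midway between the tips of the shut fingers; the grasp point (between the pads) lies grasp_offset behind it (grasp_offset is the distance from the TCP to the grasp point, in mm); z points along the fingers, y is the line along which they close (so a half turn about z gives the same grasp; the last joint's range is limited). The gripper opens to 94 mm and grips with 3 to 60 N. Pads are 16 mm wide; open, the fingers measure 119 mm over their backs; the gripper's body (75 mm by 177 mm) begins 78 mm behind the grasp point.
Start: joints at [1.248, 0.3, 1.521, -0, 1.321, -0.067], TCP at [139.158, 532.094, 205.446] pointing down, gripper open.
Joint ranges: [-3.03, 3.03], [-0.79, 2.21], [0.23, 2.52], [-1.04, 4.18], [0, 3.07], [-2.55, 2.55]. Speed limits (rad/s): [2.22, 2.22, 2.57, 3.14, 3.14, 3.14].

## Interface

Orientations are given as [roll, pitch, yaw] about the fixed x, y, z axes, in that order (R = Rz(yaw) Ry(pitch) Rx(roll)).
In Python, from cell import * gives the robot as it stands. The module is installed in compiled form; this text tells all that it offers.
- The arm moves only by the shell command python3 -m jog 'ROWS' [FORCE]. ROWS is JSON, a list of rows, each a list of 3 entries, a list of its own where there are three numbers: the finger opening in mm, from 0 to 94, then the shift along the tool's x, y, z in units of 50 mm (1.0 is 50 mm), then the turn about the tool's z in units of 180 degrees (1.0 is 180 degrees). In form: [[fingers, [dx, dy, dz], twist], ...]. A call has 1 to 20 rows; each row shifts and turns the commanded pose from where the row before left it, along the tool's axes as they then stand; what a row does not reach is not made up. A row lasts 1/10 s, in which the tool goes at most 50 mm and 8.59 degrees, less where a joint would pass 70% of its speed; a pose out of reach is approached as far as the arm can. A call with a number of a shift or a turn outside -1 to 1 is refused whole. A call with a gripper value outside its range is refused whole. The fingers move at their own pace and stop on an object; FORCE is the grip in N (left out, the last holds). Time passes only in rows, so rows that do not move let the fingers close. It gives the time, the measured TCP pose, the force, the opening and the grip force at its end, in the units of the state.
- read_state(): the state, without advancing time (a new reading comes with each control period).
- camera(name): name is "scene" or "top" or "wrist"; returns the picture (384x512x3 uint8, red, green, blue); there is no depth.
- calibration(name): a dict with "mtx" (3x3 intrinsics, pixels), "cam_to_world" (4x4, takes a point from camera to world coordinates); the wrist camera has in their place "hand_eye" (4x4, takes a point from camera to tool coordinates, whose origin is the TCP and whose axes are the flange's). Camera axes: x right, y down, z forward; pixel columns grow to the right and rows downward; lengths in mm; the calibration is good to about 2 mm. A picture is of the moment at which its call begins: read the wrist's pose just before it. calibration takes no time and is no camera call.
- sign_off(): hands the job in; it is judged then, once.
Trained networks look in the newest picture that a camera, given by its name, has taken for a name from the list of things; names that differ only in an ending like _2 or _b are one class to them, and where a whole thing is asked for, a point or a joint stands for the part that bears it (a point fixed in the world has none). Each returns a list of dicts, best first, with "conf" (0 to 1); they miss things now and then, are a little off and sometimes report something else, mostly with a low value. They report only what shows in the picture. A call takes as long as a camera call. They do not tell look-alikes from the thing itself.
- regions_of(camera, query): "pixels" (384x512 bool, what is visible of it) and "rect" ([centre column, centre row, width, height] in pixels, round what is visible of it).
The state is a dict: "clock": time; "joints": joint angles; "qd": joint speeds; "effort": joint torques, N m; "eef_pos": TCP position; "eef_rot": TCP orientation; "wrist_force": force on the tool from outside, world axes, zero at the start; "moment": the same for the moment, N m; "finger_gap": finger opening in mm; "finger_force": force on a finger pad.
Only numpy, scipy, OpenCV 4.12 (cv2) and the standard library are available. Lean on these libraries where they do the work, as an engineer would, in place of code of your own. Each camera call takes 0.05 s, during which the arm holds its last target. There are 200 camera calls.

## Task

Put the loose top tier back on the acrylic stand: lower its sleeve over the spindle, turn the tier lightly on the studs until its three holes find the three studs, then guide it down until it lies fully home, flat on the black hub, and let go. Use a light hand, without forcing it on or letting it drop, and leave the other things where they are.

Things in the scene. Friction and masses are not known exactly. Their poses are not given: they have to be found in the camera images.
- tier: loose top tier, about 0.3 kg: tinted acrylic disc 180 mm across, 6 mm thick, 8 mm lip on its upper edge, lying right way up, a white round sleeve at its middle. Three 11 mm holes go through the disc, centres 34 mm from the axis, 120 degrees apart, the first on the tier's own +x. Brittle: keep push or twist on hub and studs below 20 N, set down slowly. Origin: centre of the underside, z up.
- sleeve (a point): point on the axis of the tier's white sleeve, 38 mm above the disc's underside. Sleeve: 42 mm outside, straight 19 mm bore right through, top 52 mm above the underside. Grip it here from above at any yaw; fingertips at least 14 mm above the underside, since the studs come 12 mm up through the disc.
- seat (a point): centre of the flat top face (175 mm above the sideboard) of the 92 mm wide black hub on the stand, where the tier's underside comes to rest; z up. Three steel studs stand on it, 8 mm across, 12 mm high (top 3 mm tapers to 4.4 mm), on a 34 mm radius, 120 degrees apart. Hub and studs may be turned to ANY angle: this reading's yaw does not tell it.
- spindle (a point): tip of the steel spindle in the middle of the hub, 46 mm above the hub's top face; 16 mm across, the top 9 mm tapering to 8 mm. The hub turns only against a stiff brake (1.5 N m) and stays put under a light touch. Find the studs by sight from above or by turning the tier lightly on their tops: 120 degrees of turn always brings a match, within about 2.5 degrees either way.
- stand: the fixed stand: two acrylic tiers 224 mm across at 12 and 92 mm height on a central column, with the hub on top; origin at the middle of its foot on the sideboard, z up. It does not move.
- dish: blue ceramic dish, 72 mm across, 26 mm high, on the stand's middle tier; bystander; origin under its centre
- comb: steel grooming comb, 118 mm long, 5 mm thick, on the stand's middle tier; bystander; origin under its middle, long along y
- jar: closed cream plastic jar with a green twist cap, 54 mm across, 60 mm high, on the stand's bottom tier; bystander; origin under its centre
- bottle: empty drip bottle with a red cap and bent steel tube, 60 mm across, 196 mm high, standing on the sideboard near its far edge; bystander; origin under its centre
- chew_stick: bamboo chew stick, 126 mm long, 16 mm across, lying on the sideboard near the robot; bystander; origin under its middle, long along y
- brush: wooden grooming brush, 185 mm long, 34 mm high, lying bristles down on the sideboard near its far right corner; bystander; origin at bristle level, long along y
- scoop: feed scoop like a long spoon, wooden handle and steel bowl, 170 mm long, lying on the sideboard near its far left corner; bystander; origin under its middle
Things that resemble listed ones, but are neither listed nor needed, are in the scene too. What is meant by the stand is not yellow, and is the smaller of those in its own colour.

How it is judged:
By the outcome, as a careful person would: the job done as asked, in the order asked, and still so for the second after the job is handed in, with the robot touching nothing.
It also fails if it takes over 67 s, if anything falls off the work surface, if the arm or the gripper's body presses on something with over 40 N, if the wrist force passes 120 N, or if a joint passes its speed limit or range.

## Working session

There is one attempt and no reset: what is moved stays moved. The work goes in short steps, Python scripts to look and compute and a shell command to move; the robot and the scene stay as the last step left them, time stands still between calls to the robot, and variables do not carry over. Pictures are saved under pics/ and viewed, at most 10 in all, crops included, and the job is handed in when it is done.

```bash
mkdir -p pics
python3 - <<'E'
from cell import *
import cv2,numpy as np
s=read_state();print(s)
ims=[]
for n in("scene","top"):
    im=camera(n);cv2.imwrite(f"pics/{n}0.png",im[:,:,::-1]);c=calibration(n);print(n,c)
    for q in("tier","sleeve","stand","spindle"):
        print(q,[(round(r["conf"],2),[round(x) for x in r["rect"]]) for r in regions_of(n,q)])
print(calibration("wrist"))
E
```

```text
{'clock': 0.0, 'joints': array([ 1.24841220e+00,  3.00508481e-01,  1.52158562e+00, -2.53403399e-05,
        1.32070102e+00, -6.65977934e-02]), 'qd': array([0.00079543, 0.00053619, 0.00024499, 0.00031129, 0.00084546,
       0.00053813]), 'effort': array([-1.13074275e-03, -5.31805408e+01, -3.52740884e+01,  7.08012516e-02,
        2.43549328e-02, -8.16635634e-05]), 'eef_pos': array([139.07694186, 531.85019258, 204.86390777]), 'eef_rot': array([-3.14039122e+00, -5.55322396e-05,  2.88581258e+00]), 'wrist_force': array([ 0.31365421,  0.46015562, -0.34114925]), 'moment': array([ 0.02926092, -0.04747743,  0.01854865]), 'finger_force': 0.0, 'finger_gap': 93.76025860712924}
scene {'mtx': array([[451.96487255,   0.        , 253.12284268],
       [  0.        , 451.96487255, 196.02011757],
       [  0.        ,   0.        ,   1.        ]]), 'cam_to_world': array([[-7.66623386e-01,  4.38132206e-01, -4.69391898e-01,
         1.19083272e+03],
       [ 6.41996695e-01,  5.35942802e-01, -5.48275074e-01,
         8.31691158e+02],
       [ 1.13502418e-02, -7.21668541e-01, -6.92145714e-01,
         1.15
[... 1006 characters left out ...]
nd [(0.88, [320, 165, 78, 80]), (0.67, [379, 305, 124, 119]), (0.63, [165, 285, 85, 81])]
spindle [(0.81, [382, 302, 122, 120]), (0.8, [166, 285, 88, 86]), (0.78, [321, 166, 78, 72])]
{'mtx': array([[309.43790342,   0.        , 261.10903077],
       [  0.        , 309.43790342, 185.21844211],
       [  0.        ,   0.        ,   1.        ]]), 'hand_eye': array([[-2.40058580e-04, -9.69511850e-01, -2.45044311e-01,
         6.99751127e+01],
       [ 9.99999808e-01, -3.72736989e-04,  4.95071252e-04,
         2.78723111e-01],
       [-5.71314524e-04, -2.45044145e-01,  9.69511754e-01,
        -1.79865830e+02],
       [ 0.00000000e+00,  0.00000000e+00,  0.00000000e+00,
         1.00000000e+00]])}
```

View pics/scene0.png

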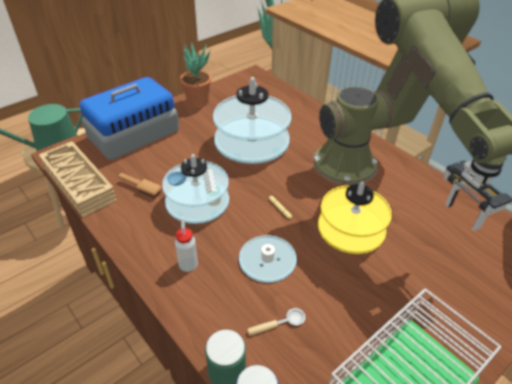

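View pics/top0.png

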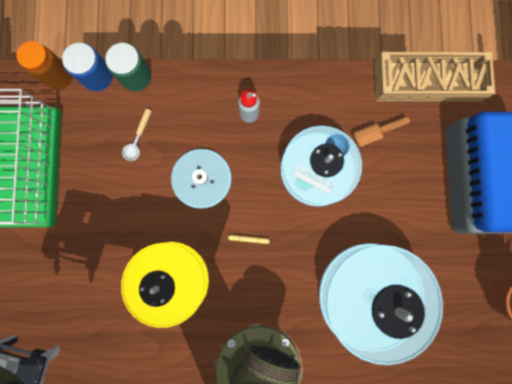

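Stand candidates in the top picture are yellow (165,285), large clear (380,303) and small clear (320,165), which carries the dish and comb. The small clear one fits: it isn't yellow and is the smaller of its colour. The tier is at (200,178). I'll confirm in an enlarged crop and localise.

```bash
cat > h.py <<'E'
from cell import *
import cv2,numpy as np
from scipy.spatial.transform import Rotation as R
def T(name,s=None):
    c=calibration(name)
    if "cam_to_world" in c: return c["mtx"],c["cam_to_world"]
    s=s or read_state()
    M=np.eye(4);M[:3,:3]=R.from_euler("xyz",s["eef_rot"]).as_matrix();M[:3,3]=s["eef_pos"]
    return c["mtx"],M@c["hand_eye"]
def ray(name,u,v,z,s=None):
    K,M=T(name,s);d=M[:3,:3]@np.linalg.solve(K,[u,v,1.]);o=M[:3,3]
    return (o+d*(z-o[2])/d[2])[:2]
def proj(name,p,s=None):
    K,M=T(name,s);q=K@(M[:3,:3].T@(np.array(p,float)-M[:3,3]));return q[:2]/q[2]
E
python3 - <<'E'
from h import *
import cell;print([x for x in dir(cell) if not x.startswith('_')], getattr(cell,'grasp_offset',None))
im=cv2.imread("pics/top0.png")
a=cv2.resize(im[125:225,160:370],None,fx=3.8,fy=3.8,interpolation=cv2.INTER_CUBIC)
cv2.imwrite("pics/crop0.png",a)
print(ray("top",200,177,52),ray("top",201,178,6),ray("top",327,160,175),ray("top",320,165,92))
E
```

```text
['Unreachable', 'calibration', 'camera', 'grasp_offset', 'read_state', 'regions_of', 'sign_off'] 18.8
[559.84557212 168.72721063] [563.2131262  172.06364251] [ 586.26535908 -182.73159721] [ 587.1722841  -178.75044477]
```

View pics/crop0.png

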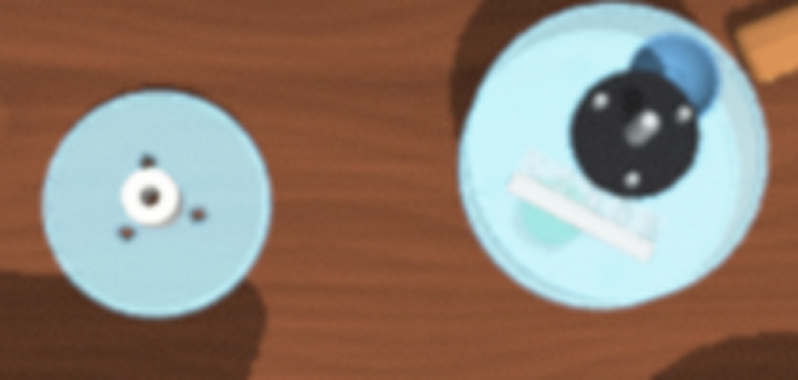

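The crop confirms it: the small clear stand holds the comb (580,215) and the dish (690,75). Its studs are at crop (600,100), (684,114), (632,180), and the tier holes are at (148,160), (198,214), (126,232). Now for positions and the yaw difference.

Run:
```python
from h import *
c=lambda u,v:((u+.5)/3.8-.5+160,(v+.5)/3.8-.5+125)
def cs(l,z):
    P=np.array([ray("top",*c(*p),z) for p in l]);m=P.mean(0);d=P-m
    return m,np.linalg.norm(d,axis=1),np.degrees(np.arctan2(d[:,1],d[:,0]))%120
print("sleeve",ray("top",*c(151,196),52))
print("disc",ray("top",*c(157,203),8))
print("holes",cs([(148,160),(198,214),(126,232)],5))
print("studs",cs([(600,100),(684,114),(632,180)],187))
print("spindle tip",ray("top",*c(651,121),221),"hub",ray("top",*c(634,134),175))
```

```text
sleeve [562.19461757 170.59574284]
disc [562.77603481 171.94883627]
holes (array([564.05781625, 172.08548394]), array([35.09036756, 34.16995281, 34.71721274]), array([12.88379181, 13.03269993, 14.27287658]))
studs (array([ 586.24340715, -182.255488  ]), array([34.17539582, 33.89774491, 34.33179674]), array([50.05118983, 50.62424615, 50.73784531]))
spindle tip [ 586.75471103 -183.82306858] hub [ 586.5532421  -181.33985736]
```

```bash
cat >> h.py <<'E'
def units(target):
    s=read_state();D=np.array(target,float)-s["eef_pos"]
    t=R.from_euler("xyz",s["eef_rot"]).as_matrix().T@D/50
    e=np.degrees(s["eef_rot"])
    print("pos",s["eef_pos"].round(1),"rpy",e.round(2),"gap",round(s["finger_gap"],1),"j",s["joints"].round(2),"t",round(s["clock"],1));print("units total",t.round(3));return t
E
python3 - <<'E'
from h import *
units([562.5,171.3,205]);print(proj("top",[280,260,0]),ray("top",165,285,150))
E
```

```text
pos [139.2 532.1 205.4] rpy [-180.     -0.    165.34] gap 94.2 j [ 1.25  0.3   1.52  0.    1.32 -0.07] t 0.5
units total [-1.0017e+01 -4.8390e+00  9.0000e-03]
[170.86482878 272.42443669] [264.13555123 242.80403445]
```

```bash
python3 -m jog '[[94,[0,0,-0.6],0],[94,[0,0,-0.7],0],[94,[0,0,-0.7],0],[94,[0,0,-0.6],0],[94,[-0.3,-0.14,-0.4],0],[94,[-0.7,-0.34,0],0],[94,[-0.7,-0.34,0],0],[94,[-0.7,-0.34,0],0],[94,[-0.7,-0.34,0],0],[94,[-0.7,-0.34,0],0],[94,[-0.7,-0.34,0],0],[94,[-0.7,-0.34,0],0],[94,[-0.7,-0.34,0],0],[94,[-0.7,-0.34,0],0],[94,[-0.7,-0.34,0],0],[94,[-0.7,-0.34,0],0],[94,[-0.7,-0.34,0],0],[94,[-0.7,-0.34,0],0],[94,[-0.6,-0.28,0],0],[94,[0,0,0],0]]'
python3 -m jog '[[94,[0,0,0],0.042],[94,[0,0,0.2],0.042],[94,[0,0,0.4],0.042],[94,[0,0,0.5],0.042],[94,[0,0,0.5],0.042],[94,[0,0,0.5],0.042],[94,[0,0,0.5],0.042],[94,[0,0,0.5],0.042],[94,[0,0,0.3],0.042],[94,[0,0,0],0.042],[94,[0,0,0],0],[94,[0,0,0],0],[94,[0,0,0],0]]'
python3 - <<'E'
from h import *
s=read_state();im=camera("wrist");cv2.imwrite("pics/w1.png",im[:,:,::-1]);units([562.5,171.3,205])
print([(r["conf"],r["rect"]) for r in regions_of("wrist","sleeve")])
print(proj("wrist",[562.5,171.3,52],s))
E
```

```text
clock: 2.5
eef_pos: [563.7, 168.9, 354.2]
eef_rot: [-3.14, -0.001, 2.882]
wrist_force: [-0.0, 0.3, -0.6]
finger_gap: 93.7
finger_force: 0.0
clock: 3.8
eef_pos: [561.7, 171.7, 185.9]
eef_rot: [3.141, -0.0, 1.57]
wrist_force: [0.2, 0.3, 0.2]
finger_gap: 93.9
finger_force: 0.0
pos [561.7 171.6 185.9] rpy [ 1.7996e+02 -1.0000e-02  8.9890e+01] gap 93.6 j [0.23 0.4  1.44 0.   1.31 0.24] t 3.9
units total [-0.006  0.016 -0.383]
[(0.58, [265.1, 165.1, 155.1, 157.4])]
[260.84322389 177.94934174]
```

View pics/w1.png

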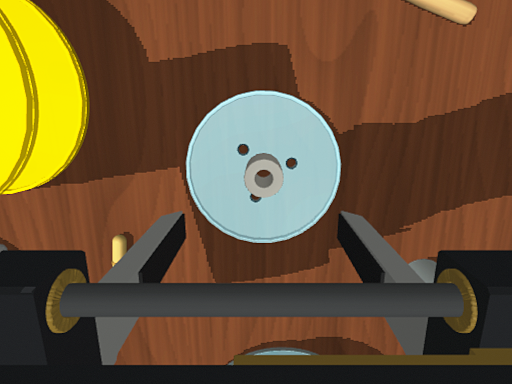

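The wrist picture shows the tier centred at (264,167), with the bore at (264,178) and holes at (243,149), (292,163) and (255,198, partly hidden).

Run:
```python
from h import *
s=read_state()
b=ray("wrist",264,178.5,52);print("bore",b,"disc",ray("wrist",264,166.5,10))
for p in((243,149),(292,163)):
    h=ray("wrist",*p,5);d=h-b;print(h,np.linalg.norm(d),np.degrees(np.arctan2(d[1],d[0]))%120)
im=cv2.imread("pics/w1.png");r=cv2.cvtColor(im,cv2.COLOR_BGR2GRAY)
units([*b,19.2])
```

```text
bore [565.74660057 170.60654328] disc [566.17136542 175.36419154]
[541.71628748 195.2475762 ] 34.418548059434315 14.281099963401402
[599.28261819 178.5197716 ] 34.45698275057356 13.276778001941183
pos [561.7 171.6 185.8] rpy [ 1.7997e+02 -1.0000e-02  8.9850e+01] gap 93.7 j [0.23 0.4  1.44 0.   1.31 0.24] t 3.9
units total [-0.019  0.079  3.332]
```

```bash
python3 -m jog '[[94,[0,0.05,0.2],0],[94,[0,0,0.4],0],[94,[0,0,0.5],0],[94,[0,0,0.5],0],[94,[0,0,0.5],0],[94,[0,0,0.5],0],[94,[0,0,0.3],0],[94,[0,0,0.2],0],[94,[0,0,0.1],0],[94,[0,0,0.1],0],[60,[0,0,0],0],[60,[0,0,0],0],[60,[0,0,0],0],[60,[0,0,0],0],[60,[0,0,0],0]]' 8
python3 - <<'E'
from h import *
s=read_state();im=camera("wrist");cv2.imwrite("pics/w2.png",im[:,:,::-1]);units([564.5,171,19.2])
print(proj("wrist",[564.5,171,52],s))
E
```

```text
clock: 5.4
eef_pos: [564.3, 171.5, 20.7]
eef_rot: [3.141, -0.0, 1.566]
wrist_force: [0.4, 0.6, 0.1]
finger_gap: 60.6
finger_force: 0.0
pos [564.2 171.5  20.6] rpy [179.98  -0.    89.74] gap 59.9 j [ 0.23  0.6   1.56 -0.    0.99  0.24] t 5.5
units total [-0.009  0.005  0.029]
[259.82759205 248.18835422]
```

View pics/w2.png

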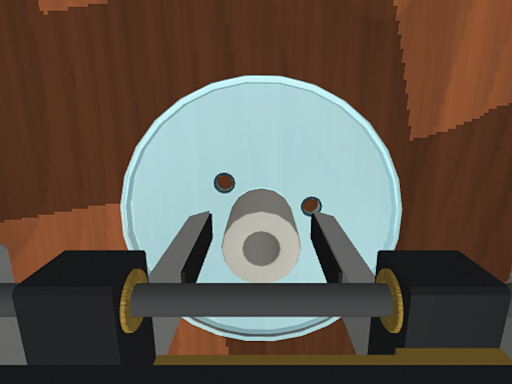

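Bore at (261.5,248.5) against (259.8,248.2) predicted, so it is centred between the fingers within 1 mm. Gripping now.

```bash
python3 - <<'E'
from h import *
b=ray("wrist",261.5,248.5,52)
H=[ray("wrist",*p,6) for p in((224.5,182.5),(311.2,205.5))]
for h in H: d=h-b;print(np.linalg.norm(d),np.degrees(np.arctan2(d[1],d[0]))%120)
d=H[1]-H[0];print(b,np.linalg.norm(d),(np.degrees(np.arctan2(d[1],d[0]))+30)%120)
E
python3 -m jog '[[30,[0,0,0],0],[30,[0,0,0],0],[30,[0,0,0],0],[30,[0,0,0],0],[30,[0,0,0],0],[30,[0,0,0],0],[30,[0,0,-0.03],0],[30,[0,0,-0.1],0],[30,[0,0,-0.2],0],[30,[0,0,-0.2],0],[30,[0,0,0],0],[30,[0,0,0],0]]' 20
python3 - <<'E'
from h import *
s=read_state();print(s["wrist_force"],s["moment"],s["finger_force"]);units([586.5,-182.5,300])
E
```

```text
34.03168396424112 14.209118967659151
33.97418276254197 14.519641522799803
[565.33807845 170.86110531] 58.80245731761656 14.336234929620035
clock: 6.65
eef_pos: [564.3, 171.5, 47.4]
eef_rot: [3.141, -0.0, 1.566]
wrist_force: [-0.3, 0.2, -2.5]
finger_gap: 42.0
finger_force: 20.0
[-0.30309875  0.20789558 -2.48974766] [-0.04629592  0.05395801  0.07266432] 19.999683215282857
pos [564.3 171.5  47.4] rpy [ 1.7996e+02 -1.0000e-02  8.9750e+01] gap 42.0 j [ 0.23  0.56  1.55 -0.    1.04  0.24] t 6.7
units total [-7.077  0.479 -5.054]
```

```bash
python3 -m jog '[[30,[0,0,-0.3],0],[30,[0,0,-0.6],0],[30,[0,0,-0.8],0],[30,[0,0,-0.8],0],[30,[0,0,-0.8],0],[30,[0,0,-0.8],0],[30,[-0.2,0,-0.6],0],[30,[-0.4,0.05,-0.4],0],[30,[-0.6,0.05,0],0],[30,[-0.6,0.05,0],0],[30,[-0.6,0.05,0],0],[30,[-0.6,0.05,0],0],[30,[-0.6,0.05,0],0],[30,[-0.6,0.05,0],0],[30,[-0.6,0.05,0],0],[30,[-0.6,0.05,0],0],[30,[-0.6,0,0],0],[30,[-0.6,0,0],0],[30,[-0.6,0,0],0],[30,[-0.6,0,0],0]]'
python3 -m jog '[[30,[-0.6,0,0],0],[30,[-0.5,0,0],0],[30,[-0.4,0,0],0],[30,[-0.2,0,0],0],[30,[0,0,0],0],[30,[0,0,0],0],[30,[0,0,0],0],[30,[0,0,0],0]]'
python3 - <<'E'
from h import *
s=read_state();im=camera("wrist");cv2.imwrite("pics/w3.png",im[:,:,::-1]);units([588,-182.5,300])
print(proj("wrist",[586.5,-182.5,221],s),s["finger_gap"])
E
```

```text
clock: 8.65
eef_pos: [584.5, -219.8, 302.8]
eef_rot: [3.141, 0.0, 1.566]
wrist_force: [0.7, 0.4, -2.1]
finger_gap: 42.1
finger_force: 20.0
clock: 9.45
eef_pos: [584.7, -302.8, 302.3]
eef_rot: [3.141, 0.0, 1.567]
wrist_force: [-0.3, -0.1, -2.1]
finger_gap: 42.4
finger_force: 20.0
pos [ 584.7 -302.9  302.2] rpy [179.99   0.    89.79] gap 41.9 j [-0.53  0.51  1.01  0.    1.62 -0.53] t 9.5
units total [2.409 0.057 0.044]
[261.57570892  41.84114006] 42.42284195875186
```

View pics/w3.png

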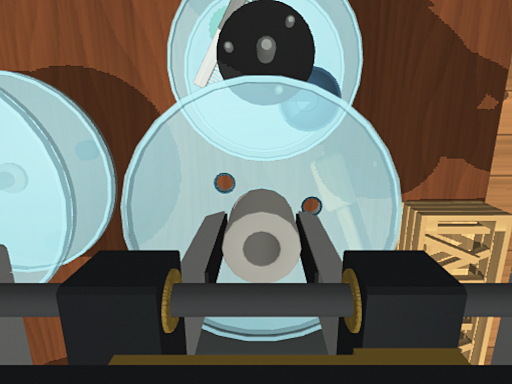

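The picture shows the hub at (265,50), the spindle near (266,45), and studs near (290,20), (229,46) and (279,90) through the tint. The holes are at (224,183) and (311,206). I'll enlarge it for accurate readings.

Run:
```python
import cv2
im=cv2.imread("pics/w3.png")
cv2.imwrite("pics/c3.png",cv2.resize(im[0:110,200:330],None,fx=5,fy=5,interpolation=cv2.INTER_CUBIC))
```

```text
(no output)
```

View pics/c3.png

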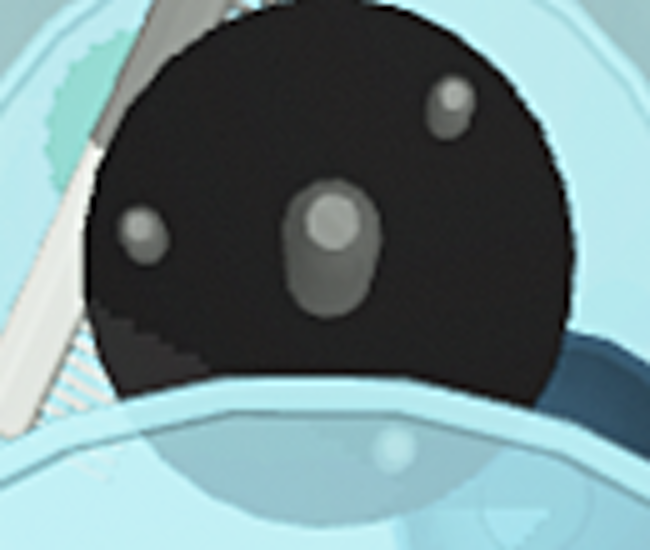

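The crop shows the spindle tip at (332,222) and stud tops at (454,95), (142,223) and (397,446).

Run:
```python
from h import *
s=read_state();z=s["eef_pos"][2];u=z-20.6
c=lambda a,b:((a+.5)/5-.5+200,(b+.5)/5-.5)
sp=ray("wrist",*c(332,222),221)
S=np.array([ray("wrist",*c(*p),187) for p in((454,95),(142,223),(397,446))]);m=S.mean(0)
print("spindle",sp,"studs",m,[(np.linalg.norm(p-m),np.degrees(np.arctan2(*(p-m)[::-1]))%120) for p in S])
b=ray("wrist",261.7,248.5,u+52)
H=[ray("wrist",*p,u+6) for p in((224.5,182.5),(311.2,205.5))];d=H[1]-H[0]
print("bore",b,"holeyaw",(np.degrees(np.arctan2(d[1],d[0]))+30)%120,b-s["eef_pos"][:2])
t=(sp+m)/2
units([*(s["eef_pos"][:2]+t-b),z])
```

```text
spindle [ 589.93668815 -184.21439263] studs [ 590.30260955 -183.8512089 ] [(np.float64(33.718244692811176), np.float64(50.807154089682015)), (np.float64(33.8462482033668), np.float64(50.083974379742045)), (np.float64(34.15101878417431), np.float64(50.63086545295293))]
bore [ 585.89363561 -303.51045854] holeyaw 14.385981134994664 [ 1.20215543 -0.59165459]
pos [ 584.7 -302.9  302.2] rpy [179.99   0.    89.79] gap 41.9 j [-0.53  0.51  1.01  0.    1.62 -0.53] t 9.5
units total [ 2.39   0.076 -0.   ]
```

```bash
python3 -m jog '[[30,[0.2,0.01,0],0],[30,[0.4,0.01,0],0],[30,[0.5,0.02,0],0],[30,[0.5,0.02,0],0],[30,[0.4,0.02,0],0],[30,[0.3,0,0],0],[30,[0.09,0,0],0],[30,[0,0,0],-0.034],[30,[0,0,0.2],-0.034],[30,[0,0,0.3],-0.034],[30,[0,0,0.3],-0.034],[30,[0,0,0.1],-0.034],[30,[0,0,0],0],[30,[0,0,0],0],[30,[0,0,0],0],[30,[0,0,0],0]]'
python3 - <<'E'
from h import *
units([588.6,-183.4,243])
s=read_state();print(s["wrist_force"],s["moment"])
E
```

```text
clock: 11.1
eef_pos: [589.2, -184.3, 257.4]
eef_rot: [3.141, 0.001, 2.099]
wrist_force: [0.2, 0.2, -2.1]
finger_gap: 41.9
finger_force: 20.0
pos [ 589.2 -184.3  257.4] rpy [1.7997e+02 4.0000e-02 1.2025e+02] gap 41.9 j [-0.36  0.42  1.24 -0.    1.48 -0.89] t 11.1
units total [ 0.021 -0.001  0.289]
[ 0.16525032  0.18740479 -2.07424893] [-0.06680359  0.07194898  0.03128748]
```

```bash
python3 -m jog '[[30,[0.02,0,0.1],0],[30,[0,0,0.1],0],[30,[0,0,0.1],0],[30,[0,0,0.06],0],[30,[0,0,0.04],0],[30,[0,0,0.04],0],[30,[0,0,0],0],[30,[0,0,0],0]]'
python3 - <<'E'
from h import *
units([588.6,-183.4,220]);s=read_state();print(s["wrist_force"],s["moment"])
im=camera("wrist");cv2.imwrite("pics/w4.png",im[:,:,::-1])
E
```

```text
clock: 11.9
eef_pos: [588.6, -183.3, 235.1]
eef_rot: [3.141, 0.0, 2.1]
wrist_force: [-0.1, -1.3, -2.7]
finger_gap: 41.9
finger_force: 20.0
pos [ 588.6 -183.3  235.1] rpy [1.7999e+02 1.0000e-02 1.2034e+02] gap 41.9 j [-0.36  0.43  1.27 -0.    1.44 -0.89] t 11.9
units total [-0.001 -0.001  0.302]
[-0.05453884 -1.3308814  -2.70502816] [ 0.03546039  0.03984789 -0.02275071]
```

View pics/w4.png

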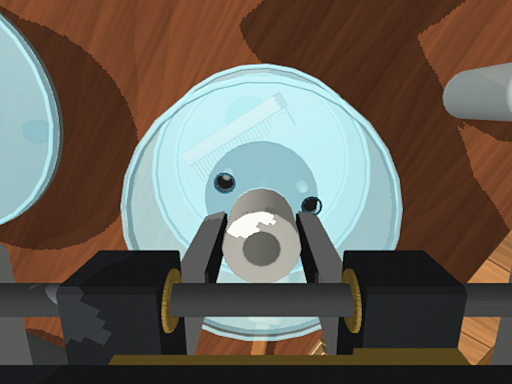

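The view from above the stand shows the tier over the hub and the stand still. A 1.3 N push along -y suggests the spindle is touching the bore, so I'll shift about 1.2 mm in -y and watch the force.

```bash
python3 -m jog '[[30,[-0.02,-0.012,0],0],[30,[0,0,0],0],[30,[0,0,0],0]]'; python3 -m jog '[[30,[0,0,0.04],0],[30,[0,0,0.04],0],[30,[0,0,0],0],[30,[0,0,0],0]]'
python3 - <<'E'
from h import *
units([588.6,-184.4,220]);s=read_state();print(s["wrist_force"],s["moment"])
E
```

```text
clock: 12.25
eef_pos: [588.6, -184.5, 235.0]
eef_rot: [3.142, 0.0, 2.1]
wrist_force: [-0.0, -0.7, -2.2]
finger_gap: 41.8
finger_force: 20.0
clock: 12.65
eef_pos: [588.6, -184.4, 230.9]
eef_rot: [-3.142, -0.0, 2.1]
wrist_force: [-0.1, -0.1, -2.1]
finger_gap: 41.9
finger_force: 20.0
pos [ 588.6 -184.4  230.9] rpy [-1.8000e+02 -1.0000e-02  1.2034e+02] gap 41.9 j [-0.36  0.43  1.28  0.    1.43 -0.89] t 12.7
units total [0.    0.001 0.217]
[-0.14235816 -0.13178951 -2.08714902] [-0.08192666  0.03228844 -0.02327754]
```

```bash
python3 -m jog '[[30,[0,0,0.06],0],[30,[0,0,0.06],0],[30,[0,0,0.06],0],[30,[0,0,0],0],[30,[0,0,0],0]]'; python3 -m jog '[[30,[0,0,0.06],0],[30,[0,0,0.06],0],[30,[0,0,0.06],0],[30,[0,0,0.02],0],[30,[0,0,0],0],[30,[0,0,0],0]]'
python3 - <<'E'
from h import *
units([588.6,-184.4,208]);s=read_state();print(s["wrist_force"],s["moment"])
E
```

```text
clock: 13.15
eef_pos: [588.5, -184.5, 221.9]
eef_rot: [-3.141, -0.0, 2.1]
wrist_force: [0.4, 0.1, -2.5]
finger_gap: 41.6
finger_force: 20.0
clock: 13.75
eef_pos: [588.6, -184.5, 212.0]
eef_rot: [3.142, 0.0, 2.1]
wrist_force: [-0.0, 0.0, -2.5]
finger_gap: 41.8
finger_force: 20.0
pos [ 588.6 -184.5  212. ] rpy [1.8000e+02 1.0000e-02 1.2034e+02] gap 41.8 j [-0.36  0.45  1.31 -0.    1.39 -0.89] t 13.8
units total [0.001 0.001 0.081]
[-0.04727725  0.03316873 -2.49623634] [-0.06925813  0.0088225  -0.03133113]
```

```bash
python3 -m jog '[[30,[0,0,0.02],0],[30,[0,0,0.02],0],[30,[0,0,0.02],0],[30,[0,0,0.01],0],[30,[0,0,0],0],[30,[0,0,0],0]]'; python3 -m jog '[[30,[0,0,0.01],0],[30,[0,0,0],0],[30,[0,0,0],0]]';python3 -m jog '[[30,[0,0,0.01],0],[30,[0,0,0],0],[30,[0,0,0],0]]'
```

```text
clock: 14.35
eef_pos: [588.6, -184.5, 208.5]
eef_rot: [3.142, 0.0, 2.1]
wrist_force: [0.2, -0.9, -2.3]
finger_gap: 41.4
finger_force: 20.0
clock: 14.65
eef_pos: [588.6, -184.5, 208.0]
eef_rot: [-3.142, 0.0, 2.1]
wrist_force: [-0.0, -1.0, -1.7]
finger_gap: 42.0
finger_force: 20.0
clock: 14.95
eef_pos: [588.6, -184.5, 207.5]
eef_rot: [3.142, 0.0, 2.1]
wrist_force: [-0.2, -0.2, -2.2]
finger_gap: 41.8
finger_force: 20.0
```

```bash
for i in 1; do python3 -m jog '[[30,[0,0,0.006],0],[30,[0,0,0],0],[30,[0,0,0],0]]'; python3 -m jog '[[30,[0,0,0.006],0],[30,[0,0,0],0],[30,[0,0,0],0]]'; done
```

```text
clock: 15.25
eef_pos: [588.6, -184.5, 207.3]
eef_rot: [3.141, 0.0, 2.1]
wrist_force: [0.1, -0.1, -1.1]
finger_gap: 42.1
finger_force: 20.0
clock: 15.55
eef_pos: [588.6, -184.5, 207.0]
eef_rot: [3.141, 0.0, 2.1]
wrist_force: [0.1, 0.5, 0.5]
finger_gap: 42.0
finger_force: 20.0
```

Contact on the studs at about 3 N. Now turning lightly, 1 to 2 degrees at a time.

```bash
python3 -m jog '[[30,[0,0,0],-0.005],[30,[0,0,0],-0.005],[30,[0,0,0],0],[30,[0,0,0],0]]'; python3 -m jog '[[30,[0,0,0],-0.005],[30,[0,0,0],-0.005],[30,[0,0,0],0],[30,[0,0,0],0]]';python3 -m jog '[[30,[0,0,0],-0.005],[30,[0,0,0],-0.005],[30,[0,0,0],0],[30,[0,0,0],0]]';python3 -c "
from h import *
units([588.6,-184.4,208]);s=read_state();print(s['wrist_force'],s['moment'])"
```

```text
clock: 15.95
eef_pos: [588.5, -184.4, 206.6]
eef_rot: [-3.141, -0.0, 2.132]
wrist_force: [-0.2, -0.3, -2.3]
finger_gap: 42.1
finger_force: 20.0
clock: 16.35
eef_pos: [588.5, -184.5, 206.8]
eef_rot: [-3.142, -0.0, 2.163]
wrist_force: [-0.0, 0.2, -2.1]
finger_gap: 42.0
finger_force: 20.0
clock: 16.75
eef_pos: [588.5, -184.5, 206.8]
eef_rot: [-3.142, -0.0, 2.195]
wrist_force: [0.4, 0.0, -2.9]
finger_gap: 41.8
finger_force: 20.0
pos [ 588.5 -184.5  206.8] rpy [-180.     -0.    125.74] gap 41.8 j [-0.36  0.45  1.31 -0.    1.38 -0.99] t 16.8
units total [ 0.     0.002 -0.023]
[ 0.40357532  0.04205561 -2.8809676 ] [-0.06166842  0.03153587  0.00074502]
```

The holes have found the studs: the load is off and the yaw matches. Guiding it down.

```bash
python3 -m jog '[[30,[0,0,0.01],0],[30,[0,0,0.01],0],[30,[0,0,0],0],[30,[0,0,0],0]]'; python3 -m jog '[[30,[0,0,0.01],0],[30,[0,0,0.01],0],[30,[0,0,0.01],0],[30,[0,0,0],0],[30,[0,0,0],0]]'
```

```text
clock: 17.15
eef_pos: [588.5, -184.5, 205.8]
eef_rot: [-3.142, -0.0, 2.195]
wrist_force: [-0.7, 0.4, -3.9]
finger_gap: 42.0
finger_force: 20.0
clock: 17.65
eef_pos: [588.6, -184.5, 204.3]
eef_rot: [-3.142, 0.0, 2.195]
wrist_force: [-0.5, -0.0, -1.8]
finger_gap: 42.6
finger_force: 20.0
```

```bash
python3 -m jog '[[30,[0,0,0.01],0],[30,[0,0,0.01],0],[30,[0,0,0.01],0],[30,[0,0,0.01],0],[30,[0,0,0],0],[30,[0,0,0],0]]'; python3 -m jog '[[30,[0,0,0.01],0],[30,[0,0,0.01],0],[30,[0,0,0.01],0],[30,[0,0,0.01],0],[30,[0,0,0],0],[30,[0,0,0],0]]'
```

```text
clock: 18.25
eef_pos: [588.6, -184.5, 202.4]
eef_rot: [3.142, 0.0, 2.195]
wrist_force: [-0.8, -0.3, -1.5]
finger_gap: 42.2
finger_force: 20.0
clock: 18.85
eef_pos: [588.6, -184.5, 200.4]
eef_rot: [-3.142, 0.0, 2.195]
wrist_force: [0.5, -0.6, -1.8]
finger_gap: 42.0
finger_force: 20.0
```

Still free, at 200.4; home is expected near 195.5.

```bash
python3 -m jog '[[30,[0,0,0.01],0],[30,[0,0,0.01],0],[30,[0,0,0.01],0],[30,[0,0,0.01],0],[30,[0,0,0.01],0],[30,[0,0,0.01],0],[30,[0,0,0],0],[30,[0,0,0],0]]'; python3 -m jog '[[30,[0,0,0.01],0],[30,[0,0,0.01],0],[30,[0,0,0],0],[30,[0,0,0],0]]'; python3 -m jog '[[30,[0,0,0.01],0],[30,[0,0,0],0],[30,[0,0,0],0]]'
```

```text
clock: 19.65
eef_pos: [588.6, -184.5, 197.4]
eef_rot: [-3.142, 0.0, 2.195]
wrist_force: [0.4, 1.2, -2.5]
finger_gap: 41.8
finger_force: 20.0
clock: 20.05
eef_pos: [588.6, -184.5, 196.3]
eef_rot: [-3.142, -0.0, 2.195]
wrist_force: [0.1, 1.0, -2.4]
finger_gap: 42.1
finger_force: 20.0
clock: 20.35
eef_pos: [588.6, -184.5, 195.8]
eef_rot: [-3.142, -0.0, 2.195]
wrist_force: [-0.6, -0.3, -2.4]
finger_gap: 42.1
finger_force: 20.0
```

```bash
python3 -m jog '[[30,[0,0,0.006],0],[30,[0,0,0],0],[30,[0,0,0],0]]'; python3 -m jog '[[30,[0,0,0.006],0],[30,[0,0,0],0],[30,[0,0,0],0]]'; python3 -m jog '[[30,[0,0,0.006],0],[30,[0,0,0],0],[30,[0,0,0],0]]'
```

```text
clock: 20.65
eef_pos: [588.5, -184.4, 195.6]
eef_rot: [-3.142, -0.0, 2.195]
wrist_force: [-0.2, -0.1, -1.8]
finger_gap: 41.7
finger_force: 20.0
clock: 20.95
eef_pos: [588.6, -184.5, 195.4]
eef_rot: [3.141, 0.0, 2.195]
wrist_force: [-0.4, 0.3, -0.3]
finger_gap: 42.4
finger_force: 20.0
clock: 21.25
eef_pos: [588.6, -184.5, 195.4]
eef_rot: [3.141, 0.0, 2.195]
wrist_force: [-2.7, 0.9, 5.4]
finger_gap: 41.9
finger_force: 20.0
```

Firm contact at 195.4, 12 mm below the stud-top contact, so it is home. Easing off, releasing and rising.

```bash
python3 -m jog '[[30,[0,0,-0.006],0],[30,[0,0,0],0],[44,[0,0,0],0],[48,[0,0,0],0],[56,[0,0,0],0],[64,[0,0,0],0],[64,[0,0,0],0],[64,[0,0,0],0],[64,[0,0,-0.1],0],[64,[0,0,-0.2],0],[64,[0,0,-0.4],0],[64,[0,0,-0.6],0],[64,[0,0,-0.6],0],[64,[0,0,-0.4],0],[64,[0,0,-0.2],0],[64,[0,0,0],0],[64,[0,0,0],0]]'
python3 - <<'E'
from h import *
a=camera("wrist")[:,:,::-1];b=camera("top")[100:300,140:390,::-1]
b=cv2.resize(b,None,fx=1.92,fy=1.92);b=cv2.resize(b,(384,307));b=cv2.copyMakeBorder(b,0,77,0,0,0)
cv2.imwrite("pics/end.png",cv2.resize(np.hstack([a[:,:416] if 0 else cv2.resize(a,(400,300)),cv2.resize(b,(400,400))[:300]]),(800,300)))
print(read_state()["wrist_force"])
E
```

```text
clock: 22.95
eef_pos: [588.4, -184.4, 319.3]
eef_rot: [-3.141, -0.001, 2.195]
wrist_force: [-0.8, 1.0, 0.4]
finger_gap: 64.0
finger_force: 0.0
[ 0.85687891 -0.24385067 -0.26250485]
```

View pics/end.png

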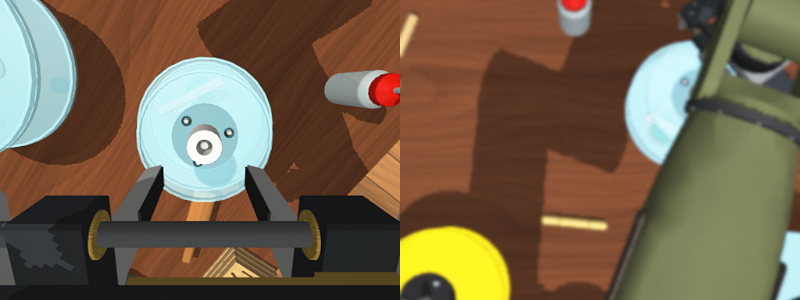

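The tier sits on the hub with the spindle in the sleeve (205,146) and studs showing in the holes at (186,121) and (229,132). The bottle, chew stick and comb are where they were.

```bash
python3 -c "from cell import *;print(sign_off())"
```

```text
the job is handed in; nothing more can be done
None
```

The top tier is back on the small clear stand, flat on the black hub with all three studs through its holes; it was released, the gripper moved clear, and the job was handed in at about 23 s.

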